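# Make up the green glaze sample set on the bat

### The job

Make up the green glaze sample set on the round plywood bat: first lay the green-rimmed coaster flat, right side up, in the middle of the bat's rings and let go of it, then stand the green jar with the black lid upright on that coaster, centred. Leave the red jar standing where it is.

Things in the scene. Friction and masses are not known exactly. Their poses are not given: they have to be found in the camera images.
- bat: Round plywood disc (potter's bat), 170 mm across and 14 mm thick, fixed on the worktable, with two thin dark rings (90 and 144 mm across) on its top. Origin at the centre of its underside, on the table; its flat top is 14 mm above the origin. z up.
- green_coaster: Loose round stoneware coaster with a green glazed rim, a white top and a green dot in the middle, 60 mm in diameter and 14 mm thick, about 90 g, lying right side up on the table. Its full 60 mm is from 5 to 12 mm above its underside; grip it across its diameter, in any direction, from above with the fingertips low. Origin at the centre of its underside, z up. (The amber coaster is not wanted.)
- green_jar: Loose closed round jar with a green body and a black lid, 50 mm in diameter, 60 mm tall (the lid, 46 mm across, is the top 9 mm and fixed to the jar), about 160 g, standing upright. Origin at the centre of its underside, z up along its axis.
- red_jar: Loose closed round jar with a red body and a red lid, 50 mm in diameter, 66 mm tall, standing upright; to be left alone. Origin at the centre of its underside, z up.
There are look-alikes about, which are no part of the job. What is shaped like the green_coaster but blue is not meant.

How it is judged:
On the way:
1. the green coaster lies flat and released in the middle of the bat, with nothing of the green jar on it yet (horizontal distance between green_coaster and bat below 0.02 m and z of green_coaster in the frame of bat between 0.01 and 0.019 m and angle between green_coaster's own z axis and vertical below 0.175 rad and contact force between the fingers and green_coaster below 0.1 N and horizontal distance between green_jar and bat above 0.09 m), for 0.2 s.
At the end, for the whole second after the job is handed in: The green coaster lies flat (within 10 degrees) on the bat, its centre within 20 mm of the bat's centre; the green jar stands upright (within 10 degrees) and at rest on the coaster, its axis within 15 mm of the coaster's centre; both are released (horizontal distance between green_coaster and bat below 0.02 m and z of green_coaster in the frame of bat between 0.01 and 0.019 m and angle between each of green_coaster, green_jar's own z axis and vertical below 0.175 rad and horizontal distance between green_jar and green_coaster below 0.015 m and z of green_jar in the frame of green_coaster between 0.01 and 0.018 m and linear speed of each of green_jar, green_coaster below 0.02 m/s and contact force between the fingers and green_jar below 0.1 N); the robot touches nothing.
It fails at once if the red jar is pushed more than 25 mm from its place or tipped over (distance of red_jar from where it was at the start of the episode above 0.025 m or angle between red_jar's own z axis and vertical above 0.4 rad).
It also fails if it takes over 58 s, if anything falls off the work surface, if the arm or the gripper's body presses on something with over 40 N, if the wrist force passes 120 N, or if a joint passes its speed limit or range.

### The arm

A 6-joint arm with a two-finger parallel gripper is mounted at the origin on the work surface; the furniture and walls round the work are solid. World frame = base frame: x ahead of the robot, y to its left, z up, the work surface at z = 0. Lengths are in m, angles in rad, forces in N, time in s.
With the tool pointing down it reaches from about 0.35 to 0.775 m from the base axis. Payload 7.3 kg.
Tool frame: the origin (TCP) lies at the very end of the fingers, on their centre line; the grasp point (between the pads) lies grip_point_offset behind it (grip_point_offset is the distance from the TCP to the grasp point, in m); z points along the fingers, y is the direction in which the jaws open and shut (so a half turn about z gives the same grasp; the last joint's range is limited). The gripper opens to 92 mm and grips with 3 to 60 N. Pads are 19 mm wide; open, the fingers measure 130 mm over their backs; the gripper's body (75 mm by 190 mm) begins 47 mm behind the grasp point.
Start: joints at [1.016, 0.342, 1.524, -0, 1.275, -0.146], TCP at [0.209, 0.482, 0.227] pointing down, gripper open.
Joint ranges: [-2.53, 2.53], [-0.77, 2.02], [0.04, 2.7], [-1, 4.14], [0.28, 2.66], [-3.11, 3.11]. Speed limits (rad/s): [2.57, 2.57, 3.14, 3.14, 3.14, 3.14].

### API

Orientations are given as [roll, pitch, yaw] about the fixed x, y, z axes, in that order (R = Rz(yaw) Ry(pitch) Rx(roll)).
In Python, from cell import * gives the robot as it stands.
- The arm moves only by the shell command python3 -m inch 'ROWS' [OPENING] [FORCE]. ROWS is JSON, a list that holds one entry, the list of rows, each a list of 4 numbers: the shift along the tool's x, y, z in mm, then the turn about the tool's z in rad. In form: [[[x, y, z, roll], ...]]. A call has 1 to 10 rows; each row shifts and turns the commanded pose from where the row before left it, along the tool's axes as they then stand; what a row does not reach is not made up. A row lasts 1/8 s, in which the tool goes at most 62.5 mm and 10.7 degrees, less where a joint would pass 70% of its speed; a pose out of reach is approached as far as the arm can. A call with a gripper value outside its range is refused whole. OPENING is the closure, from -1 (fully open) to 1 (shut), set as the call begins (- or left out, the last holds). The fingers move at their own pace and stop on an object; FORCE is the grip in N (left out, the last holds). Time passes only in rows, so rows that do not move let the fingers close. It gives the time, the measured TCP pose, the force and the opening at its end, in the units of the state.
- observe(): the state, without advancing time (a new reading comes with each control period).
- read_camera(name): name is "side" or "top"; returns a dict with "img" (384x512x3 uint8, blue, green, red), "fx", "fy", "cx", "cy" (pixels), "eye" and "rotation" of the camera in the world. Camera axes: x right, y down, z forward; pixel columns grow to the right and rows downward; lengths in m; the calibration is good to about 2 mm. A picture is of the moment at which its call begins. There is no depth.
- hand_in(): hands the job in, once; it reports no verdict.
Trained networks look in the newest picture that a camera, given by its name, has taken for a name from the list of things; names that differ only in an ending like _2 or _b are one class to them, and where a whole thing is asked for, a point or a joint stands for the part that bears it (a point fixed in the world has none). Each returns a list of dicts, best first, with "conf" (0 to 1); they miss things now and then, are a little off and sometimes report something else, mostly with a low value. They report only what shows in the picture. A call takes as long as a camera call. They do not tell look-alikes from the thing itself.
- boxes_of(camera, label): "at" ([row, column] in pixels, amid what is visible of it).
- place_of(camera, label): "at" ([row, column] in pixels: a listed point, or the origin of a listed thing).
The state is a dict: "time": time; "qpos": joint angles; "qvel": joint speeds; "joint_efforts": joint torques, N m; "tool_pos": TCP position; "tool_rot": TCP orientation; "contact_force": force on the tool from outside, world axes, zero at the start; "torque": the same for the moment, N m; "opening": finger opening in m.
Only numpy, scipy, OpenCV 4.12 (cv2) and the standard library are available. Lean on these libraries where they do the work, as an engineer would, in place of code of your own. Each camera call takes 0.05 s, during which the arm holds its last target. There are 200 camera calls.

## Working session

There is one attempt and no reset: what is moved stays moved. The work goes in short steps, Python scripts to look and compute and a shell command to move; the robot and the scene stay as the last step left them, time stands still between calls to the robot, and variables do not carry over. Pictures are saved under pics/ and viewed, about 8 in all and at most 12, crops included, and the job is handed in when it is done.

```bash
mkdir -p pics; cat > h.py <<'E'
from cell import *
import numpy as np, cv2
def ray(c,rc,z):
    d=np.array(c["rotation"])@np.array([(rc[1]-c["cx"])/c["fx"],(rc[0]-c["cy"])/c["fy"],1.])
    e=np.array(c["eye"]); return e+d*(z-e[2])/d[2]
def proj(c,p):
    q=np.array(c["rotation"]).T@(np.array(p)-np.array(c["eye"])); return [c["fy"]*q[1]/q[2]+c["cy"],c["fx"]*q[0]/q[2]+c["cx"]]
E
python3 - <<'E'
from h import *
s=observe();print(s)
for n in("top","side"):
    c=read_camera(n);cv2.imwrite(f"pics/{n}0.png",c["img"]);print(n,c["eye"])
    for l in("bat","green_coaster","green_jar","red_jar"):
        for f,fn in(("box",boxes_of),("org",place_of)):
            for d in fn(n,l)[:4]: print(n,l,f,round(d["conf"],2),np.round(d["at"],1),np.round(ray(c,d["at"],0),3))
E
```

```text
{'time': 0.0, 'qpos': array([ 1.01597321e+00,  3.42718793e-01,  1.52498071e+00, -1.69935686e-05,
        1.27539774e+00, -1.46025437e-01]), 'qvel': array([-0.00104434,  0.00041749, -0.00158832,  0.00018455, -0.00012625,
        0.00151969]), 'joint_efforts': array([-2.13258623e-03, -4.31236410e+01, -2.44220728e+01,  7.18446798e-02,
        5.58802695e-02, -1.16860128e-04]), 'tool_pos': array([0.20847926, 0.48140521, 0.22605967]), 'tool_rot': array([-3.14010171e+00, -2.02851254e-04,  2.73279979e+00]), 'contact_force': array([ 0.18986337,  0.0125455 , -0.2279952 ]), 'torque': array([-0.00674732, -0.0157544 , -0.00180129]), 'opening': 0.09151357662934426}
top [0.30054243 0.14946547 1.08642693]Traceback (most recent call last):
  File "<stdin>", line 7, in <module>
  File "h.py", line 5, in ray
    e=np.array(c["eye"]); return e+d*(z-e[2])/d[2]
                                              ~^^^
IndexError: invalid index to scalar variable.
```

```bash
sed -i '2a from scipy.spatial.transform import Rotation as Ro\ndef RR(c):\n    r=np.array(c["rotation"]); return Ro.from_euler("xyz",r).as_matrix() if r.shape==(3,) else r' h.py; sed -i 's/np.array(c\["rotation"\])@/RR(c)@/; s/np.array(c\["rotation"\]).T/RR(c).T/' h.py
python3 - <<'E'
from h import *
for n in("top","side"):
    c=read_camera(n);cv2.imwrite(f"pics/{n}0.png",c["img"]);print(n,c["eye"],c["rotation"],c["fx"],c["cx"],c["cy"])
    for l in("bat","green_coaster","green_jar","red_jar"):
        for f,fn in(("box",boxes_of),("org",place_of)):
            for d in fn(n,l)[:4]: print(n,l,f,round(d["conf"],2),np.round(d["at"],1),np.round(ray(c,d["at"],0),3))
E
```

```text
top [0.30054243 0.14946547 1.08642693] [-2.99261665  0.01715169 -1.59770925] 419.6431442848011 256.48794002911586 190.38192859516656
top bat box 0.91 [166.4 263.2] [0.528 0.144 0.   ]
top bat org 0.6 [169.8 264.2] [0.518 0.142 0.   ]
top green_coaster box 0.73 [208.3 149.9] [0.425 0.443 0.   ]
top green_coaster box 0.72 [239.3 248.5] [0.337 0.188 0.   ]
top green_coaster box 0.6 [195.9 332.9] [ 0.444 -0.035  0.   ]
top green_coaster org 0.91 [210.8 148. ] [0.419 0.448 0.   ]
top green_coaster org 0.63 [239.5 246.3] [0.337 0.193 0.   ]
top green_coaster org 0.59 [195.9 330.9] [ 0.444 -0.03   0.   ]
top green_jar box 0.94 [165.  153.1] [0.54  0.436 0.   ]
top green_jar org 0.95 [166.7 154.7] [0.536 0.432 0.   ]
top red_jar box 0.8 [203.6 186. ] [0.435 0.349 0.   ]
top red_jar org 0.83 [202.9 189. ] [0.436 0.341 0.   ]
side [ 0.35748162 -0.29554132  0.87844917] [-2.61483798e+00  2.01106308e-03 -1.54143817e-01] 435.5915727863605 259.55582601199177 197.879164409006
side bat box 0.75 [216.1 300.8] [0.52  0.148 0.   ]
side bat org 0.74 [215.  302.5] [0.524 0.15  0.   ]
side green_coaster box 0.88 [120.4 241.7] [0.424 0.447 0.   ]
side green_coaster box 0.76 [301.3 278.5] [ 0.435 -0.039  0.   ]
side green_coaster box 0.7 [209.5 218.6] [0.336 0.194 0.   ]
side green_coaster org 0.86 [302.5 277.4] [ 0.432 -0.041  0.   ]
side green_coaster org 0.84 [123.2 242.2] [0.424 0.438 0.   ]
side green_coaster org 0.62 [210.7 217. ] [0.332 0.191 0.   ]
side green_jar box 0.83 [114.1 286.4] [0.543 0.45  0.   ]
side green_jar org 0.57 [120.1 286.5] [0.539 0.43  0.   ]
side red_jar box 0.96 [142.4 251. ] [0.438 0.373 0.   ]
side red_jar org 0.64 [151.8 254. ] [0.441 0.343 0.   ]
```

View pics/top0.png

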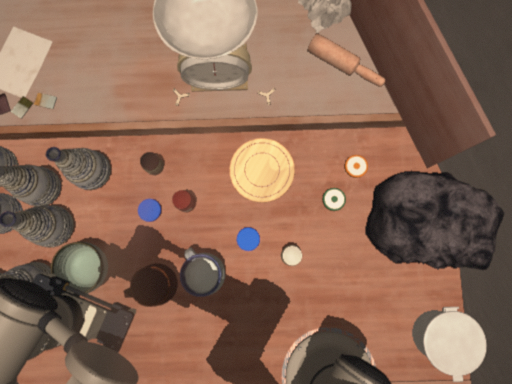

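View pics/side0.png

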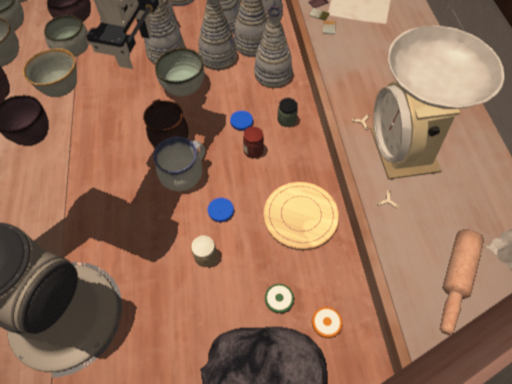

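```bash
python3 - <<'E'
from h import *
print([k for k in dir() if not k.startswith('_')], globals().get('grip_point_offset'))
ims=[]
for n in("top","side"):
    c=read_camera(n);im=c["img"];hsv=cv2.cvtColor(im,cv2.COLOR_BGR2HSV)
    def blob(seed,r,m,z,lab):
        k=np.zeros(m.shape,np.uint8);cv2.circle(k,(int(seed[1]),int(seed[0])),r,255,-1)
        m=(m.astype(np.uint8)*255)&k
        cs=max(cv2.findContours(m,cv2.RETR_EXTERNAL,cv2.CHAIN_APPROX_NONE)[0],key=cv2.contourArea)
        P=np.array([ray(c,(p[0][1],p[0][0]),z)[:2] for p in cs],np.float32)
        (x,y),rad=cv2.minEnclosingCircle(P);e=cv2.fitEllipse(P)
        print(n,lab,"circ",np.round([x,y,rad],4),"ell",np.round(e[0],4),np.round(e[1],4))
    H,S,V=[hsv[...,i].astype(int) for i in range(3)]
    notbrown=((H>35)&(H<100)&(S>40))|((S<70)&(V>120))
    blob(proj(c,(.44,-.035,.01)),22,notbrown,.012,"coaster")
    blob(proj(c,(.52,.147,.014)),45,(H>12)&(H<35)&(V>150),.014,"bat")
    blob(proj(c,(.537,.432,.06)),16,(V<60),.06,"gjar dark")
    blob(proj(c,(.438,.343,.066)),16,(S>140)&(V<110)&((H<6)|(H>170)),.066,"rjar")
    for p in((.44,-.035,.014),(.52,.147,.014),(.537,.432,.03),(.6,.57,0)):
        r,q=np.int32(proj(c,p)); s=cv2.getRectSubPix(im,(70,70),(float(q),float(r)))
        ims.append(cv2.resize(s,(190,190),interpolation=cv2.INTER_CUBIC))
cv2.imwrite("pics/crops.png",np.vstack([np.hstack(ims[:4]),np.hstack(ims[4:])]))
E
```

```text
['IKError', 'RR', 'Ro', 'boxes_of', 'cv2', 'grip_point_offset', 'hand_in', 'np', 'observe', 'place_of', 'proj', 'ray', 'read_camera'] 0.0188
top coaster circ [ 0.4347 -0.0344  0.0287] ell [ 0.4342 -0.0343] [0.0536 0.0553]
top bat circ [0.5166 0.1487 0.0855] ell [0.5166 0.1487] [0.1673 0.1684]
top gjar dark circ [0.5458 0.4485 0.0057] ell [0.5451 0.4484] [0.0036 0.0121]Traceback (most recent call last):
  File "<stdin>", line 18, in <module>
  File "<stdin>", line 11, in blob
cv2.error: OpenCV(4.12.0) /io/opencv/modules/imgproc/src/shapedescr.cpp:361: error: (-201:Incorrect size of input array) There should be at least 5 points to fit the ellipse in function 'fitEllipseNoDirect'
```

```bash
python3 - <<'E'
from h import *
ims=[]
for n in("top","side"):
    c=read_camera(n);im=c["img"]
    if n=="side":
        hsv=cv2.cvtColor(im,cv2.COLOR_BGR2HSV);H,S,V=[hsv[...,i].astype(int) for i in range(3)]
        for lab,pt,r,m,z in(("coaster",(.44,-.035,.01),22,((H>35)&(H<100)&(S>40))|((S<70)&(V>120)),.012),("bat",(.52,.147,.014),48,(H>12)&(H<35)&(V>150),.014)):
            s=proj(c,pt);k=np.zeros(m.shape,np.uint8);cv2.circle(k,(int(s[1]),int(s[0])),r,255,-1)
            cs=max(cv2.findContours((m*255).astype(np.uint8)&k,0,1)[0],key=cv2.contourArea)
            print(lab,cv2.minEnclosingCircle(np.array([ray(c,(p[0][1],p[0][0]),z)[:2] for p in cs],np.float32)))
    for p,w in(((.435,-.034,.014),60),((.537,.432,.06),60),((.438,.343,.066),60),((.6,.55,0),120)):
        r,q=proj(c,p);s=cv2.getRectSubPix(im,(w,w),(float(q),float(r)));s=cv2.resize(s,(198,198),interpolation=cv2.INTER_CUBIC)
        s=cv2.convertScaleAbs(s,alpha=1.8 if w==60 else 1);cv2.drawMarker(s,(99,99),(255,255,0),0,14)
        print(n,np.round((r,q),1)); ims.append(s)
cv2.imwrite("pics/crops.png",np.vstack([np.hstack(ims[:4]),np.hstack(ims[4:])]))
E
```

```text
top [198.5 333.6]
top [161.2 148.5]
top [199.  183.4]
top [144.4 111. ]
coaster ((0.4360271990299225, -0.03548699989914894), 0.029369212687015533)
bat ((0.5178413391113281, 0.146864116191864), 0.08598214387893677)
side [296.9 278.4]
side [103.8 286.6]
side [135.2 252.4]
side [ 84.1 300.1]
```

View pics/crops.png

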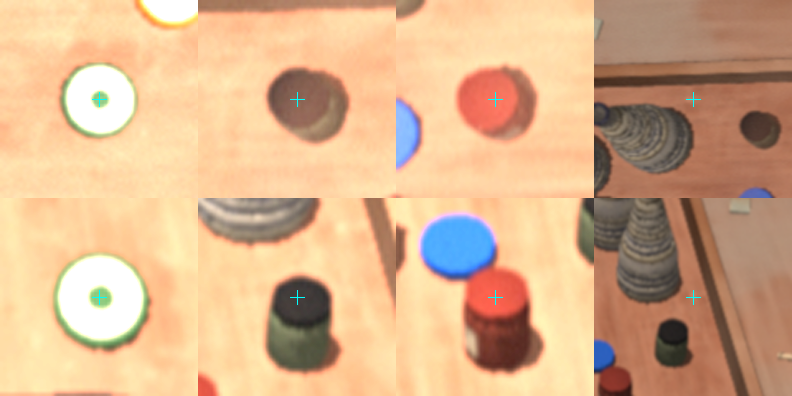

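```bash
python3 - <<'E'
from h import *
for n,g,rd,cone in(("top",(162.5,149.4),(199.6,181),(169,109)),("side",(105.2,287.8),(131.9,253),(116,292))):
    c=read_camera(n); print(n,ray(c,g,.06)[:2],ray(c,rd,.066)[:2],ray(c,cone,0)[:2])
    if n=="top":print("ledge",ray(c,(132,152),0)[:2],ray(c,(126,262),0)[:2], "cloth",ray(c,(215,367),0.03)[:2])
E
python3 -m inch '[[[0,0,0,0.166],[0,0,0,0.166],[0,0,0,0.166],[0,0,0,0.166],[0,0,0,0.166],[0,0,0,0.166],[0,0,0,0.166],[0,0,0,0]]]' -1 20
```

```text
top [0.53370048 0.4297136 ] [0.43669637 0.34901597] [0.53299396 0.55360101]
ledge [0.63085695 0.44001369] [0.63800688 0.14424722] cloth [ 0.38884486 -0.11257727]
side [0.53896425 0.42695943] [0.44081365 0.35245862] [0.5561973  0.44151132]
time: 2.25
tool_pos: [0.2087, 0.4818, 0.2267]
tool_rot: [3.141, -0.0, 1.572]
contact_force: [-0.5, 0.3, 0.5]
opening: 0.0921
```

```bash
python3 -m inch '[[[-50,22,0,0],[-52,23,0,0],[-52,23,0,0],[-52,23,0,0],[-52,23,0,0],[-52,23,0,0],[-52,23,0,0],[-52,23,0,0],[-52,22,0,0],[-51,21,0,0]]]'; python3 -m inch '[[[0,0,40,0],[0,0,40,0],[0,0,40,0],[0,0,30,0],[0,0,15,0],[0,0,0,0],[0,0,0,0]]]'
```

```text
time: 3.5
tool_pos: [0.4353, -0.0372, 0.227]
tool_rot: [3.141, -0.0, 1.574]
contact_force: [0.8, 0.6, 0.1]
opening: 0.0917
time: 4.38
tool_pos: [0.4352, -0.0353, 0.0624]
tool_rot: [3.14, 0.0, 1.572]
contact_force: [0.4, -0.6, -0.6]
opening: 0.0919
```

Well centred. Going down 59 mm to about z = 3 mm, then closing and checking.

```bash
python3 -m inch '[[[0,0,20,0],[0,0,20,0],[0,0,12,0],[0,0,7,0],[0,0,0,0],[0,0,0,0]]]'; python3 -m inch '[[[0,0,0,0],[0,0,0,0],[0,0,0,0],[0,0,0,0],[0,0,0,0],[0,0,0,0],[0,0,0,0],[0,0,0,0]]]' 1 25;  python3 -m inch '[[[0,0,-10,0],[0,0,-20,0],[0,0,-30,0],[0,0,-30,0],[0,0,0,0],[0,0,0,0]]]'; python3 - <<'E'
from h import *
c=read_camera("side");r,q=map(int,proj(c,(.435,-.035,.1)));cv2.imwrite("pics/grasp.png",cv2.resize(c["img"][r-70:r+80,q-90:q+90],None,fx=3,fy=3))
E
```

```text
time: 5.12
tool_pos: [0.4351, -0.0353, 0.0032]
tool_rot: [3.141, 0.0, 1.571]
contact_force: [-0.1, -0.2, -0.5]
opening: 0.0917
time: 6.12
tool_pos: [0.4348, -0.0352, 0.0028]
tool_rot: [3.141, -0.0, 1.571]
contact_force: [-0.3, 0.1, 1.3]
opening: 0.0589
time: 6.88
tool_pos: [0.4341, -0.0351, 0.0923]
tool_rot: [-3.141, -0.0, 1.571]
contact_force: [1.2, 0.1, -0.6]
opening: 0.0586
```

View pics/grasp.png

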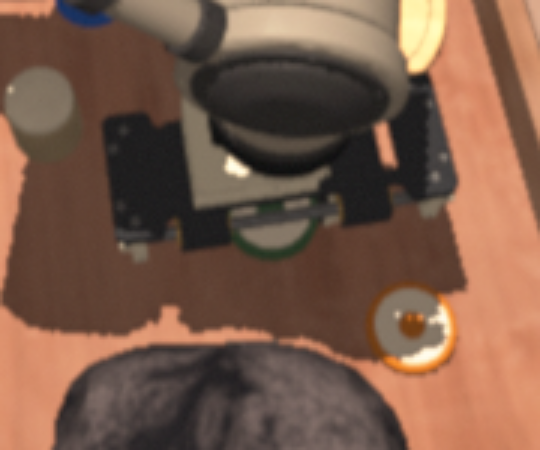

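```bash
python3 -m inch '[[[20,9,0,0],[35,16,0,0],[40,18,0,0],[40,18,0,0],[30,14,0,0],[18,8,0,0],[0,0,0,0],[0,0,0,0]]]'; python3 -m inch '[[[0,0,25,0],[0,0,25,0],[0,0,12,0],[0,0,6,0],[0,0,4,0],[0,0,0,0],[0,0,0,0]]]'
```

```text
time: 7.92
tool_pos: [0.517, 0.1469, 0.0923]
tool_rot: [-3.14, 0.0, 1.57]
contact_force: [0.4, -1.6, -0.5]
opening: 0.0588
time: 8.8
tool_pos: [0.5181, 0.1479, 0.0213]
tool_rot: [3.14, -0.0, 1.571]
contact_force: [1.0, 0.6, -1.2]
opening: 0.0588
```

```bash
python3 -m inch '[[[0,0,2,0],[0,0,2,0],[0,0,0,0],[0,0,0,0]]]'; python3 -m inch '[[[0,0,0,0],[0,0,0,0],[0,0,0,0],[0,0,0,0],[0,0,0,0],[0,0,0,0]]]' -1; python3 -m inch '[[[0,0,-20,0],[0,0,-30,0],[0,0,-40,0],[0,0,-40,0],[0,0,-30,0],[0,0,0,0]]]';python3 -m inch '[[[0,0,0,-0.175],[0,0,0,-0.175],[0,0,0,-0.175],[0,0,0,-0.175],[0,0,0,-0.175],[0,0,0,-0.175],[0,0,0,-0.175],[0,0,0,-0.175],[0,0,0,-0.171],[0,0,0,0]]]'
```

```text
time: 9.3
tool_pos: [0.5177, 0.1478, 0.0168]
tool_rot: [3.141, -0.0, 1.571]
contact_force: [0.3, 0.6, 1.1]
opening: 0.0587
time: 10.05
tool_pos: [0.5177, 0.1478, 0.0167]
tool_rot: [3.142, -0.0, 1.571]
contact_force: [-0.7, 0.4, 0.1]
opening: 0.0922
time: 10.8
tool_pos: [0.519, 0.148, 0.1791]
tool_rot: [3.136, -0.001, 1.571]
contact_force: [0.5, -0.4, -0.3]
opening: 0.0921
time: 12.05
tool_pos: [0.5171, 0.1476, 0.1754]
tool_rot: [-3.141, -0.002, 3.14]
contact_force: [0.7, -0.8, -0.2]
opening: 0.0921
```

```bash
python3 -m inch '[[[-2,30,0,0],[-2,40,0,0],[-3,45,0,0],[-3,45,0,0],[-3,45,0,0],[-3,40,0,0],[-3,36,0,0],[0,0,0,0],[0,0,0,0]]]'; python3 - <<'E'
from h import *
c=read_camera("top");t=c["img"];s=read_camera("side")
for n,cc,z in(("top",c,0),("side",s,0)):
    for l in("bat","green_coaster","green_jar"):
        for d in place_of(n,l)[:4]: print(n,l,round(d["conf"],2),np.round(d["at"],1),np.round(ray(cc,d["at"],.014 if l[6:7]=="c" else 0),3))
ims=[]
for cc in(c,s):
    r,q=proj(cc,(.517,.148,.028));im=cv2.resize(cv2.getRectSubPix(cc["img"],(100,100),(q,r)),(380,380),interpolation=2)
    ims.append(im)
r,q=proj(s,(.536,.429,.06));
cv2.imwrite("pics/placed.png",np.hstack(ims))
E
```

```text
time: 13.18
tool_pos: [0.5363, 0.4281, 0.1758]
tool_rot: [-3.14, -0.001, 3.14]
contact_force: [-1.1, -0.1, 0.2]
opening: 0.0921
top bat 0.92 [170.6 261.7] [0.516 0.149 0.   ]
top green_coaster 0.97 [238.9 248.2] [0.338 0.188 0.014]
top green_coaster 0.66 [168.7 261.5] [0.519 0.149 0.014]
side bat 0.67 [214.9 301.2] [0.521 0.15  0.   ]
side green_coaster 0.72 [118.2 243.2] [0.428 0.442 0.014]
side green_coaster 0.71 [213.5 218.4] [0.335 0.176 0.014]
side green_coaster 0.68 [121.4 285.4] [0.533 0.415 0.014]
side green_coaster 0.6 [215.4 298.7] [0.513 0.143 0.014]
side green_jar 0.9 [120.4 285.8] [0.537 0.429 0.   ]
```

View pics/placed.png

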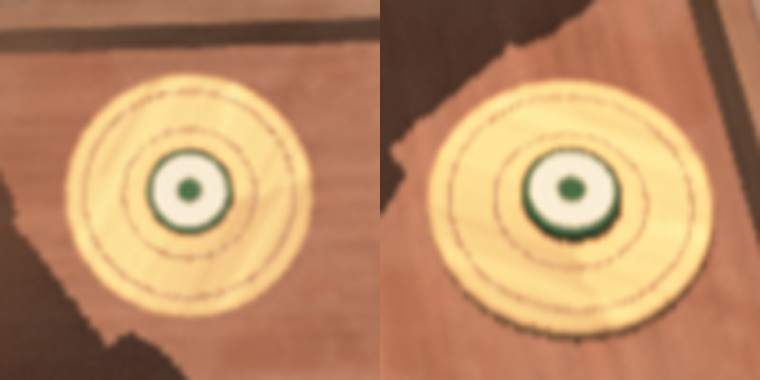

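The coaster lies flat and centred in the rings; its dot at tile positions (189,189) and (191,188) matches (0.517, 0.148). Next is the jar.

```bash
python3 -m inch '[[[0,0,40,0],[0,0,40,0],[0,0,30,0],[0,0,20,0],[0,0,15,0],[0,0,8,0],[0,0,5,0],[0,0,0,0],[0,0,0,0]]]'; python3 -m inch '[[[0,0,0,0],[0,0,0,0],[0,0,0,0],[0,0,0,0],[0,0,0,0],[0,0,0,0],[0,0,0,0],[0,0,0,0]]]' 1 25;  python3 -m inch '[[[0,0,-10,0],[0,0,-20,0],[0,0,-30,0],[0,0,-30,0],[0,0,-20,0],[0,0,0,0],[0,0,0,0]]]'; python3 - <<'E'
from h import *
c=read_camera("side");r,q=map(int,proj(c,(.536,.429,.11)));cv2.imwrite("pics/jar.png",cv2.resize(c["img"][max(r-70,0):r+90,q-90:q+90],None,fx=3,fy=3))
E
```

```text
time: 14.7
tool_pos: [0.537, 0.429, 0.0195]
tool_rot: [3.141, 0.001, -3.141]
contact_force: [-0.4, -0.1, 0.7]
opening: 0.0916
time: 15.7
tool_pos: [0.5367, 0.4289, 0.0189]
tool_rot: [3.141, 0.0, -3.141]
contact_force: [-0.3, 1.8, 1.9]
opening: 0.0485
time: 16.58
tool_pos: [0.5363, 0.4285, 0.1283]
tool_rot: [-3.141, -0.001, -3.141]
contact_force: [0.5, -0.6, -2.0]
opening: 0.0485
```

View pics/jar.png

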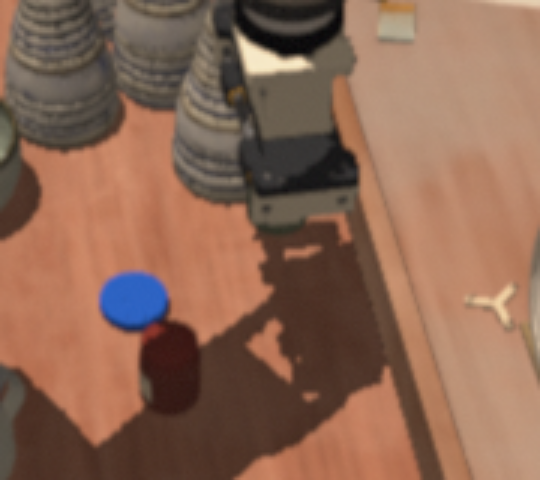

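```bash
python3 -m inch '[[[2,-25,0,0],[3,-40,0,0],[3,-45,0,0],[3,-50,0,0],[3,-50,0,0],[3,-40,0,0],[2,-31,0,0],[0,0,0,0],[0,0,0,0],[0,0,0,0]]]'; python3 -m inch '[[[0,0,25,0],[0,0,25,0],[0,0,15,0],[0,0,8,0],[0,0,3,0],[0,0,0,0],[0,0,0,0]]]'
```

```text
time: 17.88
tool_pos: [0.5175, 0.1487, 0.1284]
tool_rot: [3.141, -0.0, -3.14]
contact_force: [-0.3, 0.1, -1.8]
opening: 0.0486
time: 18.75
tool_pos: [0.5181, 0.1478, 0.0534]
tool_rot: [3.141, 0.001, -3.141]
contact_force: [0.1, -0.8, -1.2]
opening: 0.0487
```

```bash
python3 -m inch '[[[0,0,2,0],[0,0,2,0],[0,0,1,0],[0,0,0,0],[0,0,0,0]]]'; python3 - <<'E'
from h import *
c=read_camera("side");r,q=map(int,proj(c,(.517,.148,.05)));cv2.imwrite("pics/pre.png",cv2.resize(c["img"][r-50:r+50,q-65:q+65],None,fx=5,fy=5))
E
```

```text
time: 19.38
tool_pos: [0.5177, 0.1478, 0.0478]
tool_rot: [3.142, 0.0, -3.141]
contact_force: [-0.2, 1.3, -1.4]
opening: 0.0485
```

View pics/pre.png

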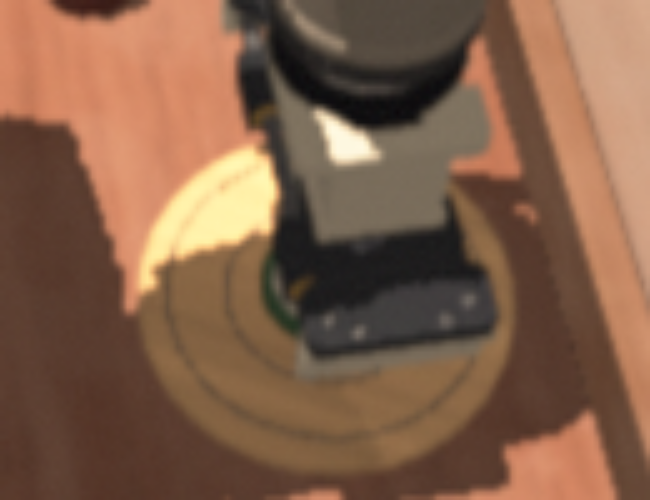

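```bash
python3 -m inch '[[[0,0,1,0],[0,0,0.5,0],[0,0,0,0],[0,0,0,0]]]'; python3 -m inch '[[[0,0,0,0],[0,0,0,0],[0,0,0,0],[0,0,0,0],[0,0,0,0],[0,0,0,0]]]' -1; python3 -m inch '[[[0,0,-15,0],[0,0,-25,0],[0,0,-40,0],[0,0,-40,0],[0,0,-30,0],[0,0,0,0]]]'; python3 -m inch '[[[20,30,0,0],[20,40,0,0],[20,50,0,0],[10,50,0,0],[5,40,0,0],[0,20,0,0],[0,0,0,0],[0,0,0,0]]]'
python3 - <<'E'
from h import *
ims=[]
for n in("top","side"):
    c=read_camera(n)
    for l in("green_coaster","green_jar","red_jar","bat"):
        for d in place_of(n,l)[:4]: print(n,l,round(d["conf"],2),np.round(ray(c,d["at"],{"green_coaster":.014,"green_jar":.028}.get(l,0)),3))
    r,q=proj(c,(.517,.148,.088));im=cv2.resize(cv2.getRectSubPix(c["img"],(80,80),(q,r)),(390,390),interpolation=2)
    cv2.drawMarker(im,(195,195),(255,255,0),0,14);ims.append(im)
cv2.imwrite("pics/fin.png",np.hstack(ims))
E
```

```text
time: 19.92
tool_pos: [0.5179, 0.1478, 0.0468]
tool_rot: [3.141, 0.001, -3.141]
contact_force: [-2.1, 0.2, 5.3]
opening: 0.0487
time: 20.68
tool_pos: [0.5177, 0.1478, 0.0462]
tool_rot: [3.142, -0.0, -3.141]
contact_force: [-0.5, -0.2, -0.5]
opening: 0.0916
time: 21.42
tool_pos: [0.5191, 0.148, 0.1997]
tool_rot: [3.141, 0.006, -3.141]
contact_force: [0.1, 0.4, -1.0]
opening: 0.0918
time: 22.42
tool_pos: [0.4424, 0.3769, 0.1957]
tool_rot: [-3.141, -0.001, 3.142]
contact_force: [0.8, -0.6, 0.7]
opening: 0.0918
top green_coaster 0.61 [0.337 0.19  0.014]
top green_coaster 0.5 [0.521 0.144 0.014]
top green_coaster 0.48 [0.424 0.435 0.014]
top green_jar 0.6 [0.517 0.144 0.028]
top red_jar 0.57 [0.428 0.347 0.   ]
top bat 0.88 [0.519 0.146 0.   ]
side green_coaster 0.85 [0.334 0.173 0.014]
side green_coaster 0.73 [0.425 0.417 0.014]
side green_coaster 0.58 [0.518 0.15  0.014]
side green_jar 0.76 [0.519 0.147 0.028]
side red_jar 0.69 [0.436 0.338 0.   ]
side bat 0.65 [0.522 0.143 0.   ]
```

View pics/fin.png

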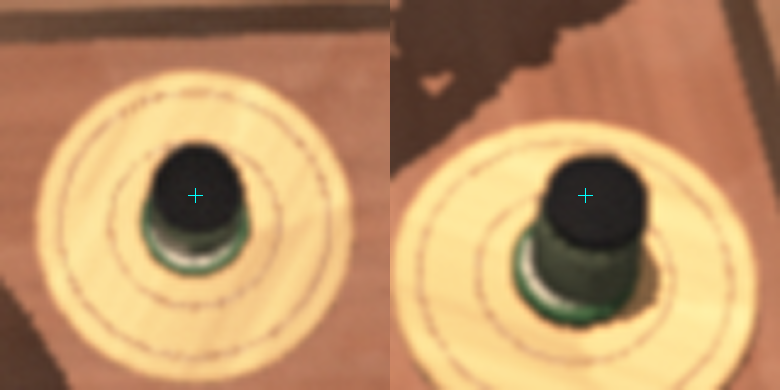

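```bash
python3 -c "
from cell import *
print(hand_in())"
```

```text
the job is handed in; nothing more can be done
None
```

The green glaze sample set is made up on the bat, and I handed the job in at about 22.5 s of the 58 s allowed. I placed the green-rimmed coaster in the middle of the rings and released it. Then I stood the green jar with the black lid on it, released it and moved the arm clear.

**Coaster:** in both cameras it lay flat, right side up, with its dot within about 1–2 mm of the bat's centre. I checked this before fetching the jar.

**Jar:** the last pictures from both cameras show it upright on the coaster. Its lid sits about 3–5 mm off centre in +x, inside the 15 mm limit. The network's origin estimate put it within 5 mm of the centre.

**Red jar:** it was never touched on purpose. The network's positions before and after differ by 10 mm or less, with scatter, inside the 25 mm limit. I did not check its final pose in an enlarged picture.

**Disagreements:** the networks also reported the blue look-alike discs as green coasters, so I ruled those out by colour and position. In the picture taken just before release, a finger hid where the jar met the coaster. I relied instead on the contact force changing from about −1.4 N to +5.3 N as it was lowered.

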